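# Slide the brass spray-gun cap into the blue-ringed pocket

## Task

Put the brass spray-gun cap away on the service plate: push it across the plate, without picking it up, until it drops and lies flat in the pocket that has the blue ring painted around it. Leave the black cap where it lies.

Things in the scene. Friction and masses are not known exactly. Their poses are not given: they have to be found in the camera images.
- brass_cap: Brass spray-gun air cap, a loose round knurled disc 44 mm in diameter and 16 mm high with a low round boss on top (26 mm across, 5 mm high, so 21 mm in all), about 0.1 kg. It lies flat on the service plate, boss up, and slides. Origin: centre of its underside; z up along its axis.
- black_cap: Black plastic cap of the same shape and size as the brass one, also lying loose on the plate; to be left alone. Origin: centre of its underside; z up.
- blue_mark: Flat blue ring painted on the service plate around the wanted pocket (ring 71 mm inner, 87 mm outer diameter, no noticeable thickness, fixed). Origin: centre of the mouth of the pocket, level with the plate's top, 20 mm above the table. The pocket is a round recess 65 mm in diameter and 6 mm deep with a flat floor. The plate's other pocket is alike, 180 mm from this one centre to centre, but has a yellow ring.
- plate: Grey service plate fixed to the table, 240 mm (its x) by 360 mm (its y) by 20 mm high, flat on top, with the two pockets centred at x = +55 mm, y = +90 mm and y = -90 mm in its frame; which of them is blue changes. Both caps start on the plate's half nearest the robot (about x = -55 mm in its frame, one on each side); the straight way from the brass cap to the wanted pocket is clear. Origin: centre of its underside on the table; z up, x pointing roughly away from the robot.
Mind the look-alikes: they are no part of the job. Of the things like the brass_cap, leave any that is green, pink or turquoise; of the rest the larger one is meant.

How it is judged:
At the end, for the whole second after the job is handed in: The brass cap lies at rest and flat (within 10 degrees), boss up, down in the blue-ringed pocket: its underside at least 3 mm below the plate's top and its centre within 15 mm of the pocket's centre. The black cap is within 15 mm of where it started (horizontal distance between brass_cap and blue_mark below 0.015 m and z of brass_cap in the frame of plate below 0.017 m and angle between brass_cap's own z axis and vertical below 0.17 rad and linear speed of brass_cap below 0.02 m/s and distance of black_cap from where it was at the start of the episode below 0.015 m); the robot touches nothing.
It fails at once if the brass cap is lifted more than 12 mm off the plate (z of brass_cap in the frame of plate above 0.032 m).
It fails at once if the black cap is moved by more than 15 mm (distance of black_cap from where it was at the start of the episode above 0.015 m).
It also fails if it takes over 35 s, if anything falls off the work surface, if the arm or the gripper's body presses on something with over 40 N, if the wrist force passes 120 N, or if a joint passes its speed limit or range.

## Robot

A 6-joint arm with a two-finger parallel gripper is mounted at the origin on the work surface. World frame = base frame: x ahead of the robot, y to its left, z up, the work surface at z = 0. Lengths are in m, angles in rad, forces in N, time in s.
With the tool pointing down it reaches from about 0.275 to 0.825 m from the base axis. Payload 5.2 kg.
Tool frame: the origin (TCP) lies between the finger pads; the fingertips stand 17 mm ahead of it and the grasp point (between the pads) lies 2 mm behind it; z points along the fingers, x is the direction in which the jaws open and shut, and the axes are right-handed (so a half turn about z gives the same grasp; the last joint's range is limited). The gripper opens to 93 mm and grips with 3 to 60 N. Pads are 15 mm wide; open, the fingers measure 128 mm over their backs; the gripper's body (75 mm by 188 mm) begins 65 mm behind the grasp point.
Start: joints at [0.985, 0.259, 1.535, -0, 1.348, -0.203], TCP at [0.205, 0.51, 0.236] pointing down, gripper open.
Joint ranges: [-3.14, 3.14], [-0.91, 2.08], [0.19, 2.58], [-1.22, 4.36], [0.22, 2.71], [-3.12, 3.12]. Speed limits (rad/s): [2.57, 2.57, 3.14, 3.14, 3.14, 3.14].

## Interface

Orientations are given as [roll, pitch, yaw] about the fixed x, y, z axes, in that order (R = Rz(yaw) Ry(pitch) Rx(roll)).
In Python, from rig import bot gives the robot as it stands.
- The arm moves only by the tool carry_out, never from a script. Its argument "steps" is a list that holds one entry, the list of rows, each a list of 7 numbers: the shift along the world's x, y, z in mm, then the turn, a rotation vector about the world's x, y, z in degrees, then the closure, from -1 (fully open) to 1 (shut), so that 0 is half open. A call has 1 to 8 rows; each row shifts and turns the commanded pose from where the row before left it; what a row does not reach is not made up. A row lasts 1/8 s, in which the tool goes at most 62.5 mm and 10.7 degrees, less where a joint would pass 70% of its speed; a pose out of reach is approached as far as the arm can. A call is refused whole if a number of a shift passes 62.5 or a number of a turn 10.7, either way. A call with a gripper value outside its range is refused whole. The fingers move at their own pace and stop on an object; "newtons" is the grip in N (left out, the last holds). Time passes only in rows, so rows that do not move let the fingers close. It gives the time, the measured TCP pose, the force and the opening at its end, in the units of the state.
- bot.read_state(): the state, without advancing time (a new reading comes with each control period).
- bot.camera(name): name is "scene" or "top"; returns a dict with "color" (400x640x3 uint8, red, green, blue), "fx", "fy", "cx", "cy" (pixels), "dist_coeffs" ([k1, k2, p1, p2, k3] as OpenCV has them; the pictures are not rectified), "eye" and "orientation" of the camera in the world. Camera axes: x right, y down, z forward; pixel columns grow to the right and rows downward; lengths in m; the calibration is good to about 2 mm. A picture is of the moment at which its call begins. There is no depth.
- bot.close_job(): hands the job in, once; it reports no verdict.
Trained networks look in the newest picture that a camera, given by its name, has taken for a name from the list of things; names that differ only in an ending like _2 or _b are one class to them, and where a whole thing is asked for, a point or a joint stands for the part that bears it (a point fixed in the world has none). Each returns a list of dicts, best first, with "conf" (0 to 1); they miss things now and then, are a little off and sometimes report something else, mostly with a low value. They report only what shows in the picture. A call takes as long as a camera call. They do not tell look-alikes from the thing itself.
- bot.spot_in(target, camera): "centre" ([x, y, z] in m, in the coordinates of the camera as it stood for that picture, good to about 4 mm: the middle of the surface that is visible of it).
- bot.mark_of(target, camera): "centre" ([x, y, z] in m, in the coordinates of the camera as it stood for that picture, good to about 4 mm: a listed point, or the origin of a listed thing).
The state is a dict: "clock": time; "q": joint angles; "joint_vel": joint speeds; "joint_torque": joint torques, N m; "tcp_pos": TCP position; "orientation": TCP orientation; "force": force on the tool from outside, world axes, zero at the start; "torque": the same for the moment, N m; "gripper_width": finger opening in m.
Only numpy, scipy, OpenCV 4.12 (cv2) and the standard library are available. Lean on these libraries where they do the work, as an engineer would, in place of code of your own. Each camera call takes 0.05 s, during which the arm holds its last target. There are 200 camera calls.

## Working session

There is one attempt and no reset: what is moved stays moved. The work goes in short steps, Python scripts to look and compute and a tool call to move; the robot and the scene stay as the last step left them, time stands still between calls to the robot, and variables do not carry over. Pictures are saved under pics/ and viewed, about 8 in all and at most 12, crops included, and the job is handed in when it is done.

Besides the shell and the picture viewer there is one more tool, called after "Emit:" as name(argument=value, ...), one argument or row to a line, values as JSON. carry_out: Moves the arm, as the interface text tells. Its arguments: {"type":"object","properties":{"steps":{"type":"array","items":{"type":"array","items":{"type":"array","items":{"type":"number"}}}},"newtons":{"type":"number"}},"required":["steps"]}

```bash
mkdir -p pics; cat > h.py <<'E'
import numpy as np,cv2
from scipy.spatial.transform import Rotation as R
from rig import bot
def Rm(c):
    o=np.array(c["orientation"],float)
    return o if o.shape==(3,3) else R.from_euler('xyz',o).as_matrix()
def K(c): return np.array([[c["fx"],0,c["cx"]],[0,c["fy"],c["cy"]],[0,0,1]],float)
def px(c,u,v,z):
    p=cv2.undistortPoints(np.array([[[u,v]]],float),K(c),np.array(c["dist_coeffs"],float))[0,0]
    d=Rm(c)@np.array([p[0],p[1],1]); e=np.array(c["eye"])
    return e+d*(z-e[2])/d[2]
def w(c,p): return np.array(c["eye"])+Rm(c)@np.array(p)
def save(c,n): cv2.imwrite("pics/"+n,c["color"][:,:,::-1])
E
python3 - <<'E'
from h import *
np.set_printoptions(precision=3,suppress=True)
for n in("top","scene"):
    c=bot.camera(n); save(c,n+"0.png"); print(n,c["eye"],c["orientation"],c["fx"])
    for t in("brass_cap","black_cap","blue_mark","plate"):
        print(t,[(round(d["conf"],2),w(c,d["centre"])) for d in bot.mark_of(t,n)])
s=bot.read_state();print(s["tcp_pos"],s["orientation"],s["clock"],s["gripper_width"])
E
```

```text
top [0.465 0.078 0.696] [-3.052  0.019 -1.586] 392.15070942552796
brass_cap [(0.89, array([0.519, 0.132, 0.018])), (0.83, array([0.407, 0.276, 0.001])), (0.81, array([ 0.547,  0.266, -0.002])), (0.65, array([ 0.478,  0.296, -0.   ])), (0.63, array([ 0.364,  0.09 , -0.   ]))]
black_cap [(0.65, array([ 0.491, -0.08 ,  0.019]))]
blue_mark []
plate [(0.83, array([ 0.547,  0.023, -0.002]))]
scene [0.956 0.354 0.476] [-2.257 -0.004  2.154] 424.43862919609006
brass_cap [(0.79, array([0.519, 0.136, 0.017])), (0.76, array([0.406, 0.272, 0.001])), (0.74, array([ 0.551,  0.265, -0.003])), (0.6, array([0.363, 0.089, 0.003])), (0.6, array([ 0.484,  0.295, -0.002]))]
black_cap [(0.64, array([ 0.493, -0.08 ,  0.018]))]
blue_mark [(0.73, array([ 0.596, -0.072,  0.024]))]
plate [(0.98, array([ 0.553,  0.023, -0.003]))]
[0.205 0.51  0.236] [-3.142  0.     1.188] 0.5 0.09316446280524424
```

View pics/top0.png

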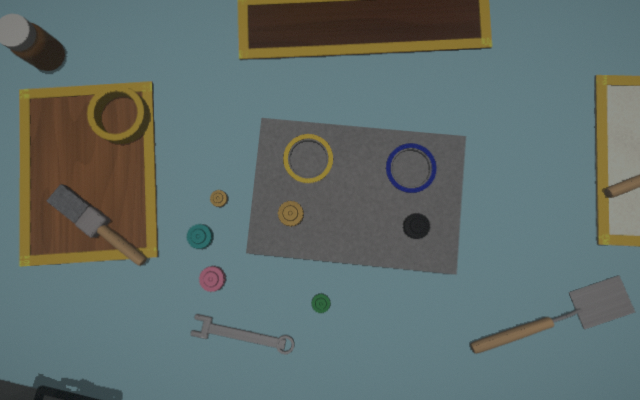

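View pics/scene0.png

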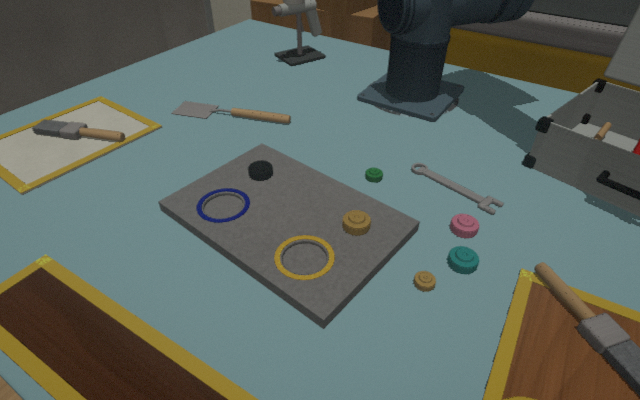

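The brass cap on the plate is at top px (290,213), with the blue ring at (411,168) and the black cap at (416,226). The small brass look-alike at (219,198) is off the plate. I'll measure these more precisely by colour.

```bash
python3 - <<'E'
from h import *
np.set_printoptions(precision=4,suppress=True)
res={}
for n,bb,rb in(("top",(275,198,306,228),(380,138,442,198)),("scene",(338,207,374,238),(190,183,256,228))):
    c=bot.camera(n); hsv=cv2.cvtColor(c["color"],cv2.COLOR_RGB2HSV)
    def seg(lo,hi,b):
        m=cv2.inRange(hsv,lo,hi); k=np.zeros_like(m); k[b[1]:b[3],b[0]:b[2]]=255; m&=k
        pts=cv2.findNonZero(m); return cv2.fitEllipse(cv2.convexHull(pts)),len(pts)
    e,k=seg((10,80,60),(28,255,255),bb); print(n,"brass",e,k,px(c,*e[0],0.033))
    e,k=seg((110,120,40),(130,255,255),rb); print(n,"blue",e,k,px(c,*e[0],0.020))
    for t in("brass_cap","black_cap","blue_mark"):
        for d in bot.mark_of(t,n)[:1]: print(t,w(c,d["centre"]))
E
```

```text
top brass ((290.2261657714844, 213.13063049316406), (25.121784210205078, 25.57535171508789), 131.9921112060547) 512 [0.516  0.1342 0.033 ]
top blue ((410.798095703125, 167.61473083496094), (48.76692581176758, 49.750179290771484), 108.2955093383789) 579 [ 0.5928 -0.0752  0.02  ]
brass_cap [ 0.4795  0.2971 -0.0024]
black_cap [ 0.4933 -0.0783  0.0189]
scene brass ((356.1358947753906, 222.16729736328125), (25.403697967529297, 29.106292724609375), 95.39181518554688) 585 [0.5227 0.1365 0.033 ]
scene blue ((222.7699432373047, 205.0899200439453), (32.88958740234375, 52.9570426940918), 80.17678833007812) 427 [ 0.5963 -0.0747  0.02  ]
brass_cap [ 0.4078  0.2706 -0.0007]
blue_mark [ 0.5965 -0.0741  0.0249]
```

Emit:
carry_out(
  steps=[
    [[37, -41, 0, 0, 0, -6, 0.35], [37, -41, 0, 0, 0, -6, 0.35], [37, -41, 0, 0, 0, -6, 0.35], [37, -41, 0, 0, 0, -6, 0.35], [37, -41, 0, 0, 0, -6, 0.35], [37, -41, 0, 0, 0, -6, 0.35], [37, -41, -20, 0, 0, -6, 0.35], [37, -41, -20, 0, 0, -6, 0.35]],
  ],
)

```text
clock: 1.9
tcp_pos: [0.5028, 0.1807, 0.1957]
orientation: [3.141, -0.002, 0.347]
force: [0.2, -0.1, 0.0]
gripper_width: 0.0303
```

Emit:
carry_out(
  steps=[
    [[0, 0, -30, 0, 0, 0, 0.35], [0, 0, -30, 0, 0, 0, 0.35], [0, 0, -30, 0, 0, 0, 0.35], [0, 0, -20, 0, 0, 0, 0.35], [0, 0, 0, 0, 0, 0, 0.35], [0, 0, 0, 0, 0, 0, 0.35]],
  ],
)

```text
clock: 2.65
tcp_pos: [0.5021, 0.1823, 0.0865]
orientation: [3.141, -0.001, 0.35]
force: [-0.6, 0.6, 0.8]
gripper_width: 0.0305
```

Emit:
carry_out(
  steps=[
    [[0, 0, -20, 0, 0, 0, 0.35], [0, 0, -15, 0, 0, 0, 0.35], [0, 0, -10, 0, 0, 0, 0.35], [0, 0, 0, 0, 0, 0, 0.35]],
  ],
)

```text
clock: 3.15
tcp_pos: [0.501, 0.1822, 0.0401]
orientation: [-3.141, 0.001, 0.35]
force: [-0.5, -0.7, 1.0]
gripper_width: 0.0302
```

```bash
python3 - <<'E'
from h import *
c=bot.camera("scene"); cv2.imwrite("pics/s1.png",cv2.resize(c["color"][100:300,180:480,::-1],None,fx=2.5,fy=2.5))
s=bot.read_state();print(s["tcp_pos"],s["force"])
E
```

```text
[0.50140225 0.18220387 0.04061539] [ 0.21010743 -0.23923269 -1.07733325]
```

View pics/s1.png

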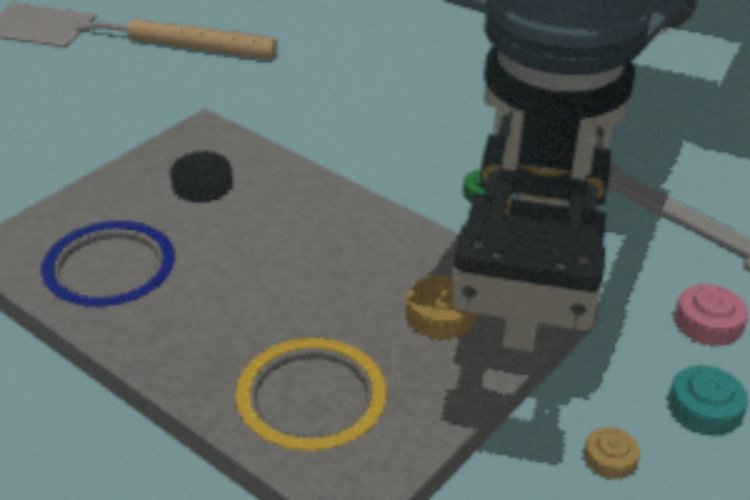

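Fingers are 50 mm behind the brass cap (crop px (440,305)), on the plate and aligned with the ring at (108,262). The path is clear, so I'm pushing.

Emit:
carry_out(
  steps=[
    [[3.4, -9.4, 0, 0, 0, 0, 0.35], [3.5, -9.4, 0, 0, 0, 0, 0.35], [3.4, -9.4, 0, 0, 0, 0, 0.35], [3.5, -9.4, 0, 0, 0, 0, 0.35], [3.4, -9.4, 0, 0, 0, 0, 0.35], [3.5, -9.4, 0, 0, 0, 0, 0.35], [3.4, -9.4, 0, 0, 0, 0, 0.35], [3.5, -9.4, 0, 0, 0, 0, 0.35]],
  ],
)

```text
clock: 4.2
tcp_pos: [0.5292, 0.1064, 0.0407]
orientation: [-3.142, 0.0, 0.35]
force: [-0.2, 1.6, 2.1]
gripper_width: 0.0306
```

Emit:
carry_out(
  steps=[
    [[3.4, -9.4, 0, 0, 0, 0, 0.35], [3.5, -9.4, 0, 0, 0, 0, 0.35], [3.4, -9.4, 0, 0, 0, 0, 0.35], [3.5, -9.4, 0, 0, 0, 0, 0.35], [3.4, -9.4, 0, 0, 0, 0, 0.35], [3.5, -9.4, 0, 0, 0, 0, 0.35], [3.4, -9.4, 0, 0, 0, 0, 0.35], [0, 0, 0, 0, 0, 0, 0.35]],
  ],
)

```text
clock: 5.2
tcp_pos: [0.5535, 0.0402, 0.0405]
orientation: [3.141, -0.0, 0.349]
force: [-0.5, -0.4, -0.5]
gripper_width: 0.03
```

```bash
python3 - <<'E'
from h import *
c=bot.camera("scene"); cv2.imwrite("pics/s2.png",cv2.resize(c["color"][130:290,160:400,::-1],None,fx=3,fy=3))
s=bot.read_state();print(s["tcp_pos"],s["force"])
E
```

```text
[0.55319838 0.04055516 0.04046735] [ 0.26859616 -0.29842282  0.60972209]
```

View pics/s2.png

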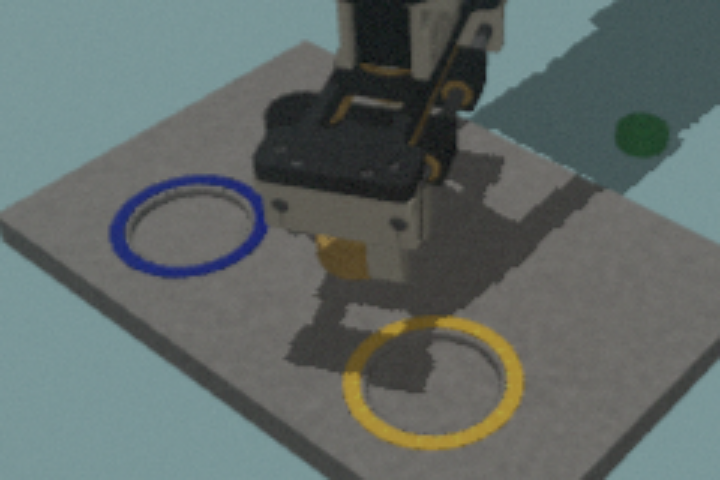

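The cap (crop px (345,257)) is nestled in front of the fingers and tracking toward the blue ring. I'm continuing, slower near the pocket.

Emit:
carry_out(
  steps=[
    [[3.4, -9.4, 0, 0, 0, 0, 0.35], [3.4, -9.4, 0, 0, 0, 0, 0.35], [3.4, -9.4, 0, 0, 0, 0, 0.35], [3.4, -9.4, 0, 0, 0, 0, 0.35], [3.4, -9.4, 0, 0, 0, 0, 0.35], [1.7, -4.7, 0, 0, 0, 0, 0.35], [1.7, -4.7, 0, 0, 0, 0, 0.35], [1.7, -4.7, 0, 0, 0, 0, 0.35]],
  ],
)

```text
clock: 6.25
tcp_pos: [0.5752, -0.02, 0.0407]
orientation: [-3.141, 0.0, 0.35]
force: [0.6, 1.6, -0.1]
gripper_width: 0.0302
```

Emit:
carry_out(
  steps=[
    [[1.7, -4.7, 0, 0, 0, 0, 0.35], [1.7, -4.7, 0, 0, 0, 0, 0.35], [1.7, -4.7, 0, 0, 0, 0, 0.35], [1.7, -4.7, 0, 0, 0, 0, 0.35], [1.7, -4.7, 0, 0, 0, 0, 0.35], [1.7, -4.7, 0, 0, 0, 0, 0.35], [0, 0, 0, 0, 0, 0, 0.35], [0, 0, 0, 0, 0, 0, 0.35]],
  ],
)

```text
clock: 7.25
tcp_pos: [0.5855, -0.0482, 0.0407]
orientation: [3.141, -0.0, 0.35]
force: [-1.0, 0.1, -0.9]
gripper_width: 0.0304
```

```bash
python3 - <<'E'
from h import *
c=bot.camera("scene"); cv2.imwrite("pics/s3.png",cv2.resize(c["color"][130:290,160:400,::-1],None,fx=3,fy=3))
s=bot.read_state();print(s["tcp_pos"],s["force"])
E
```

```text
[ 0.58544079 -0.04812882  0.04066404] [ 0.39280673 -0.50053611 -0.42746335]
```

View pics/s3.png

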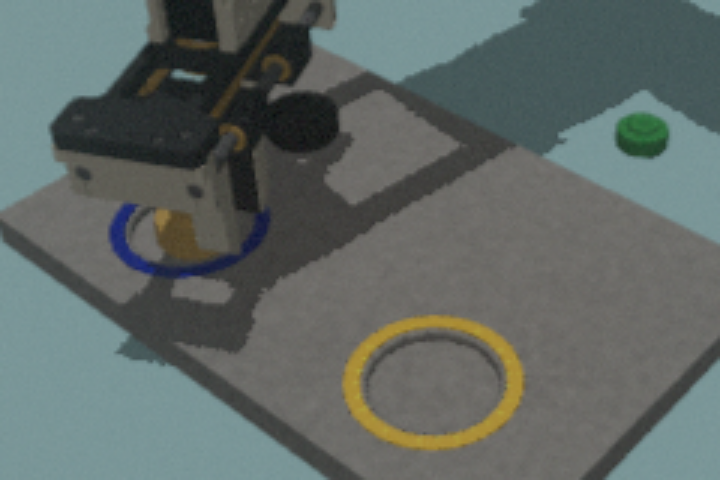

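The cap (crop px (190,240)) looks to be inside the blue ring. A few mm more will seat it, then I'll back off and rise.

Emit:
carry_out(
  steps=[
    [[1.7, -4.7, 0, 0, 0, 0, 0.35], [0, 0, 0, 0, 0, 0, 0.35], [-7, 19, 0, 0, 0, 0, 0.35], [-7, 19, 0, 0, 0, 0, 0.35], [0, 0, 30, 0, 0, 0, 0.35], [0, 0, 50, 0, 0, 0, 0.35], [-20, 60, 50, 0, 0, 0, 0.35], [-20, 60, 0, 0, 0, 0, 0.35]],
  ],
)

```text
clock: 8.3
tcp_pos: [0.5393, 0.0926, 0.1631]
orientation: [3.139, -0.007, 0.349]
force: [1.0, 0.8, 0.4]
gripper_width: 0.0306
```

Emit:
carry_out(
  steps=[
    [[-20, 60, 0, 0, 0, 0, 0.35], [-20, 60, 0, 0, 0, 0, 0.35], [-20, 60, 0, 0, 0, 0, 0.35], [0, 0, 0, 0, 0, 0, 0.35], [0, 0, 0, 0, 0, 0, 0.35]],
  ],
)

```text
clock: 8.93
tcp_pos: [0.4775, 0.2695, 0.1594]
orientation: [3.141, 0.0, 0.353]
force: [-0.4, -1.1, -0.3]
gripper_width: 0.0306
```

```bash
python3 - <<'E'
from h import *
np.set_printoptions(precision=4,suppress=True)
a=bot.camera("scene"); b=bot.camera("top")
f=lambda i,y,x:cv2.resize(i["color"][y:y+100,x:x+130,::-1],None,fx=3,fy=3,interpolation=cv2.INTER_CUBIC)
cv2.imwrite("pics/f.png",np.hstack([f(a,150,170),f(b,130,350)]))
for n,c in(("scene",a),("top",b)):
    for t in("brass_cap","black_cap","blue_mark"): print(n,t,[(round(d["conf"],2),w(c,d["centre"])) for d in bot.mark_of(t,n)])
s=bot.read_state();print(s["tcp_pos"],s["force"],s["clock"])
E
```

```text
scene brass_cap [(0.78, array([ 0.5495,  0.2669, -0.0017])), (0.73, array([ 0.4823,  0.2956, -0.0009])), (0.68, array([0.4052, 0.2722, 0.0013])), (0.62, array([0.3621, 0.0892, 0.0011])), (0.59, array([ 0.5992, -0.0742,  0.0121]))]
scene black_cap [(0.81, array([ 0.4934, -0.0796,  0.0187]))]
scene blue_mark [(0.75, array([ 0.5955, -0.0737,  0.0251]))]
top brass_cap [(0.92, array([ 0.595 , -0.0798,  0.0118])), (0.88, array([0.4807, 0.2954, 0.001 ])), (0.75, array([ 0.4061,  0.2743, -0.002 ])), (0.7, array([ 0.3603,  0.0873, -0.0008])), (0.51, array([ 0.5508,  0.2656, -0.0008]))]
top black_cap [(0.79, array([ 0.492 , -0.077 ,  0.0208])), (0.38, array([ 0.5471,  0.0202, -0.0032]))]
top blue_mark []
[0.479  0.268  0.1594] [-0.841   0.488  -0.1209] 9.325
```

View pics/f.png

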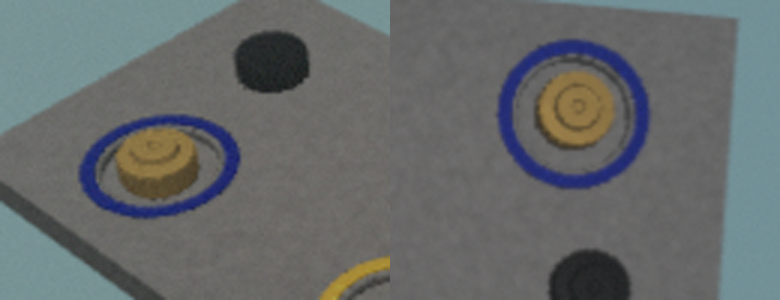

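The cap lies flat in the blue-ringed pocket (top crop px (575,108), ring centre (573,113)). The black cap hasn't moved, and the arm is clear.

```bash
python3 -c "
from rig import bot
print(bot.close_job())"
```

```text
the job is handed in; nothing more can be done
None
```

The brass cap is lying flat, boss up, in the blue-ringed pocket, and I've handed the job in. I pushed it across the plate with two half-closed fingertips, never gripping or lifting it, then backed the arm off clear. It was done at about 9.3 s of the 35 s allowed.

- **Brass cap:** both cameras put it at a height of about 12 mm, against 20 mm for the plate's top, so it is down in the pocket. Its centre is within about 5 mm of the pocket's centre (limit 15 mm).
- **Black cap:** its position matches the start to within about 2 mm, which is measurement noise.
- **Forces:** the tool force stayed at about 2 N or less in every reading.

The top-camera network never detected the blue ring. I took the pocket's position from colour segmentation in both cameras and the scene camera's network, which agreed to within about 4 mm.

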